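# Send the shot through the pass

### The job

Send the shot glass through: with a fingertip press down the spring bar beside its tray, keep it down, and push that tray by its upright tab away from the robot, fully home to its stop, so that the spring bar pops up again behind it and locks it. Leave the other tray, with the pitcher, where it is; the glass and the pitcher just stay standing in their trays, not touched or lifted, nothing needs gripping, and the leveller and teaspoon beside the dock are left alone.

Things in the scene. Friction and masses are not known exactly. Their poses are not given: they have to be found in the camera images.
- dock: Dark wooden fixed dock, 195 mm along its x, 288 mm along y; two lanes (centres y = +50 mm left, -50 mm right), each with a steel tray sliding along +x, away from the robot. Origin: worktop level, between the lanes; x = travel direction, y left, z up. Place and turn (up to 0.28 rad) differ. Outside each lane a housing (|y| 94 to 142 mm, top 34 mm high) carries its spring bar.
- shot_glass: Heavy clear shot glass with coffee in it, 47 mm across, 63 mm high, loose in one of the two trays (which one differs). Origin: centre of its underside, about 20 mm above the worktop.
- shot_pitcher: Small polished steel pitcher with ear handle, 59 x 89 x 66 mm, loose in the other tray. Origin: centre of its underside, about 20 mm above the worktop.
- leveller: Bystander: black round coffee leveller, 59 mm across, 36 mm high, loose on the worktop left of the dock. Origin: centre of its underside.
- teaspoon: Bystander: steel teaspoon 137 mm long, 13 mm high, loose on the worktop right of the dock. Origin: centre of its underside.
- tray_left (a joint): Travel of the left tray along the dock's +x, m: 0 at the start, 0.052 at its far stop; stays where left (friction about 1 N). A lug on the tray is blocked after 1 mm by the spring bar's steel tooth unless that bar is down 6 mm or more; the lug is past the tooth from 0.047 on, and the bar can then spring up behind it.
- catch_left (a joint): How far the left spring bar is pressed down, in m: 0 up, 0.009 fully down (about 3 N to start, 7 N fully down). It springs up when let go, unless the tray's lug is over its tooth.
- seat_left (a point): Centre of the left tray's floor, 20 mm above the worktop; it moves with the tray (floor 102 x 80 mm, rim 6 mm higher).
- tab_left (a point): Centre of the rear face (robot side) of the left tray's upright push tab; moves with the tray. The tab is a steel block 12 mm thick along the travel, 42 mm wide, 30 mm high, over the spring bar; lower edge 46 mm, top 76 mm above the worktop.
- bar_left (a point): Top of the ribbed pressing end of the left spring bar, 44 mm above the worktop when up, 35 mm when down; does not move with the tray. The bar is a black strip 34 mm wide along the travel, flat from 23 mm behind this point (robot side) to 82 mm ahead (tooth). The tab's rear face starts 22 mm ahead. A fingertip may slide along the bar while pressing. The tray's bracket is 23 mm inward.
- tray_right (a joint): Travel of the right tray along the dock's +x, m: 0 at the start, 0.052 at its far stop; stays where left (friction about 1 N). A lug on the tray is blocked after 1 mm by the spring bar's steel tooth unless that bar is down 6 mm or more; the lug is past the tooth from 0.047 on, and the bar can then spring up behind it.
- catch_right (a joint): How far the right spring bar is pressed down, in m: 0 up, 0.009 fully down (about 3 N to start, 7 N fully down). It springs up when let go, unless the tray's lug is over its tooth.
- seat_right (a point): Centre of the right tray's floor, 20 mm above the worktop; it moves with the tray (floor 102 x 80 mm, rim 6 mm higher).
- tab_right (a point): Centre of the rear face (robot side) of the right tray's upright push tab; moves with the tray. The tab is a steel block 12 mm thick along the travel, 42 mm wide, 30 mm high, over the spring bar; lower edge 46 mm, top 76 mm above the worktop.
- bar_right (a point): Top of the ribbed pressing end of the right spring bar, 44 mm above the worktop when up, 35 mm when down; does not move with the tray. The bar is a black strip 34 mm wide along the travel, flat from 23 mm behind this point (robot side) to 82 mm ahead (tooth). The tab's rear face starts 22 mm ahead. A fingertip may slide along the bar while pressing. The tray's bracket is 23 mm inward.

How it is judged:
On the way, in this order (a step that is already met when the one before it is completed fails the run):
1. the spring bar of the glass's tray is pressed down while that tray is still at its start (((horizontal distance between shot_glass and seat_left below 0.04 m and value of joint catch_left above 0.0055 m and value of joint tray_left below 0.004 m) or (horizontal distance between shot_glass and seat_right below 0.04 m and value of joint catch_right above 0.0055 m and value of joint tray_right below 0.004 m))), for 0.1 s.
2. with the bar still down, the tray's lug is over or past the tooth (((horizontal distance between shot_glass and seat_left below 0.04 m and value of joint catch_left above 0.004 m and value of joint tray_left above 0.02 m) or (horizontal distance between shot_glass and seat_right below 0.04 m and value of joint catch_right above 0.004 m and value of joint tray_right above 0.02 m))), for 0.1 s.
At the end, for the whole second after the job is handed in: The tray with the shot glass is at its far stop (travel over 46 mm of 52) and its spring bar is up again behind it (pressed less than 2 mm); the other tray is at its start (within 4 mm) with its bar up; glass and pitcher stand upright (within 0.1 rad), at rest on the floors of their own trays (((horizontal distance between shot_glass and seat_left below 0.04 m and value of joint tray_left above 0.046 m and value of joint each of catch_left, catch_right below 0.002 m and value of joint tray_right below 0.004 m and horizontal distance between shot_pitcher and seat_right below 0.04 m) or (horizontal distance between shot_glass and seat_right below 0.04 m and value of joint tray_right above 0.046 m and value of joint each of catch_right, catch_left below 0.002 m and value of joint tray_left below 0.004 m and horizontal distance between shot_pitcher and seat_left below 0.04 m)) and angle between each of shot_glass, shot_pitcher's own z axis and vertical below 0.1 rad and height (world z) of each of shot_glass, shot_pitcher below 0.026 m and linear speed of each of shot_glass, shot_pitcher below 0.02 m/s); the robot touches nothing.
It fails at once if the shot glass or the pitcher was lifted (height (world z) of any of shot_glass, shot_pitcher above 0.035 m).
It fails at once if the shot glass or the pitcher was tipped (angle between any of shot_glass, shot_pitcher's own z axis and vertical above 0.35 rad).
It fails at once if the robot touched the shot glass or the pitcher (contact force between any of the arm, the fingers and shot_glass above 1 N or contact force between any of the arm, the fingers and shot_pitcher above 1 N).
It fails at once if the pitcher's tray was pushed on ((horizontal distance between shot_glass and seat_left below 0.04 m and value of joint tray_right above 0.008 m) or (horizontal distance between shot_glass and seat_right below 0.04 m and value of joint tray_left above 0.008 m)).
It fails at once if the leveller or the teaspoon was moved (distance of any of leveller, teaspoon from where it was at the start of the episode above 0.02 m).
It also fails if it takes over 42 s, if anything falls off the work surface, if the arm or the gripper's body presses on something with over 40 N, if the wrist force passes 120 N, or if a joint passes its speed limit or range.

### The arm

A 6-joint arm with a two-finger parallel gripper is mounted at the origin on a cart in front of the work surface, level with it; the furniture and walls round the work are solid. World frame = base frame: x ahead of the robot, y to its left, z up, the work surface at z = 0. Lengths are in m, angles in rad, forces in N, time in s.
With the tool pointing down it reaches from about 0.375 to 0.9 m from the base axis. Payload 3.1 kg.
Tool frame: the origin (TCP) lies at the very end of the fingers, on their centre line; the grasp point (between the pads) lies 19 mm behind it (robot.grasp_offset is the distance from the TCP to the grasp point, in m); z points along the fingers, y is the line along which they close (so a half turn about z gives the same grasp; the last joint's range is limited). The gripper opens to 87 mm and grips with 3 to 60 N. Pads are 19 mm wide; open, the fingers measure 117 mm over their backs; the gripper's body (75 mm by 190 mm) begins 51 mm behind the grasp point.
Start: joints at [0.922, 0.527, 1.433, -0, 1.181, -0.178], TCP at [0.283, 0.557, 0.223] pointing down, gripper open.
Joint ranges: [-3.08, 3.08], [-0.75, 2.2], [0.22, 2.44], [-1.43, 4.57], [0, 2.65], [-2.85, 2.85]. Speed limits (rad/s): [2.79, 2.79, 3.14, 3.14, 3.14, 3.14].

### API

Orientations are given as a unit quaternion [x, y, z, w].
In Python, from plant import state, imaging, close_job, robot gives the robot as it stands. The module is installed in compiled form; this text tells all that it offers.
- The arm moves only by the tool apply_moves, never from a script. Its argument "commands" is a list of rows, each an object of numbers: "grip": the finger opening in m, from 0 to 0.087; "dx", "dy", "dz": the shift along the tool's x, y, z in m; "roll": the turn about the tool's z in degrees. In form: [{"grip": .., "dx": .., "dy": .., "dz": .., "roll": ..}, ...]. A call has 1 to 12 rows; each row shifts and turns the commanded pose from where the row before left it, along the tool's axes as they then stand; what a row does not reach is not made up. A row lasts 1/10 s, in which the tool goes at most 50 mm and 8.59 degrees, less where a joint would pass 70% of its speed; a pose out of reach is approached as far as the arm can. A call is refused whole if a number of a shift passes 0.05 or a number of a turn 8.59, either way. A call with a gripper value outside its range is refused whole. The fingers move at their own pace and stop on an object; "force" is the grip in N (left out, the last holds). Time passes only in rows, so rows that do not move let the fingers close. It gives the time, the measured TCP pose, the force, the opening and the grip force at its end, in the units of the state.
- state(): the state, without advancing time (a new reading comes with each control period).
- imaging.get_image(name): name is "scene" or "top" or "wrist"; returns a dict with "image" (400x640x3 uint8, red, green, blue), "depth" (400x640 float32, m along the optical axis (not along the pixel's ray), 0 where there is no reading), "mtx" (3x3 intrinsics, pixels), "k1" (the pictures are not rectified: a ray, as slopes to the right and down, at radius r is drawn at 1 + k1 r^2 times it, then the intrinsics apply), "T" (4x4, takes a point from camera to world coordinates); the wrist camera has in their place "T_tool_cam" (4x4, takes a point from camera to tool coordinates, whose origin is the TCP and whose axes are the flange's). Camera axes: x right, y up, looking along -z (the intrinsics and any distortion apply to the point x, -y, -z); pixel columns grow to the right and rows downward; lengths in m; the calibration is good to about 2 mm. A picture is of the moment at which its call begins: read the wrist's pose just before it.
- close_job(): hands the job in; it is judged then, once.
The state is a dict: "t": time; "q": joint angles; "qvel": joint speeds; "effort": joint torques, N m; "position": TCP position; "eef_rot": TCP orientation; "ft_force": force on the tool from outside, world axes, zero at the start; "torque": the same for the moment, N m; "grip_width": opening from 0.0 (shut) to 1.0 (fully open); "grip_force": force on a finger pad.
Only numpy, scipy, OpenCV 4.12 (cv2) and the standard library are available. Lean on these libraries where they do the work, as an engineer would, in place of code of your own. Each camera call takes 0.05 s, during which the arm holds its last target. There are 200 camera calls.

## Working session

There is one attempt and no reset: what is moved stays moved. The work goes in short steps, Python scripts to look and compute and a tool call to move; the robot and the scene stay as the last step left them, time stands still between calls to the robot, and variables do not carry over. Pictures are saved under pics/ and viewed, at most 10 in all, crops included, and the job is handed in when it is done.

Besides the shell and the picture viewer there is one more tool, called after "Call:" as name(argument=value, ...), one argument or row to a line, values as JSON. apply_moves: Moves the arm, as the interface text tells. Its arguments: {"type":"object","properties":{"commands":{"type":"array","items":{"type":"object","properties":{"grip":{"type":"number"},"dx":{"type":"number"},"dy":{"type":"number"},"dz":{"type":"number"},"roll":{"type":"number"}}}},"force":{"type":"number"}},"required":["commands"]}

```bash
mkdir -p pics
cat > h.py <<'E'
import numpy as np, cv2
from plant import state, imaging, close_job, robot
def grab(n):
    d=imaging.get_image(n); return d
def save(d,f): cv2.imwrite('pics/'+f,cv2.cvtColor(d['image'],cv2.COLOR_RGB2BGR))
def rays(d,px):
    px=np.array(px,float).reshape(-1,1,2)
    K=np.array(d['mtx'],float); s=cv2.undistortPoints(px,K,np.array([d['k1'],0,0,0.]))[:,0]
    return np.c_[s[:,0],-s[:,1],-np.ones(len(s))]
def plane(d,px,z):
    T=np.array(d['T']); r=rays(d,px)@T[:3,:3].T; o=T[:3,3]
    return o+r*((z-o[2])/r[:,2])[:,None]
def deproj(d,px):
    T=np.array(d['T']); r=rays(d,px); z=np.array([d['depth'][int(v),int(u)] for u,v in px])
    return (r*z[:,None])@T[:3,:3].T+T[:3,3]
E
python3 - <<'E'
from h import *
s=state(); print(s)
for n in('top','scene'):
    d=grab(n); save(d,n+'1.png'); print(n,d['mtx'],d['k1'],d['T'])
E
```

```text
{'t': 0.0, 'q': array([ 9.22504480e-01,  5.28434194e-01,  1.43392956e+00,  6.81818266e-06,
        1.18137864e+00, -1.78491454e-01]), 'qvel': array([ 8.92863412e-04,  1.80414147e-03, -2.68253910e-03,  6.98897686e-06,
       -1.50206046e-03,  1.22510762e-03]), 'effort': array([-7.43627988e-04, -4.40040386e+01, -1.76593119e+01,  6.33063563e-02,
        5.83057408e-02, -1.19723400e-04]), 'position': array([0.28245492, 0.55670266, 0.22158261]), 'eef_rot': array([ 2.32747051e-01,  9.72536711e-01, -9.83058725e-04, -4.34680339e-04]), 'ft_force': array([ 1.09300482, -0.16095278,  0.35667115]), 'torque': array([ 0.01586617,  0.01477982, -0.03568892]), 'grip_force': 0.0, 'grip_width': 1.0009736678124195}
top [[441.60673096   0.         319.61444811]
 [  0.         441.60673096 197.34784175]
 [  0.           0.           1.        ]] -0.10329388830786772 [[-0.01759615  0.99087405 -0.13363752  0.42949587]
 [-0.999839   -0.01696836  0.00583526  0.0475663 ]
 [ 0.0035144   0.13371868  0.9910131   0.9821832 ]
 [ 0.          0.          0.          1.        ]]
scene [[426.60750379   0.         322.07064349]
 [  0.         426.60750379 195.10266191]
 [  0.           0.           1.        ]] 0.03144137460027363 [[ 0.67591051  0.3380185  -0.65489578 -0.03120371]
 [-0.73668063  0.28439786 -0.61353036 -0.47814348]
 [-0.02113366  0.89714065  0.44123918  0.43861314]
 [ 0.          0.          0.          1.        ]]
```

View pics/top1.png

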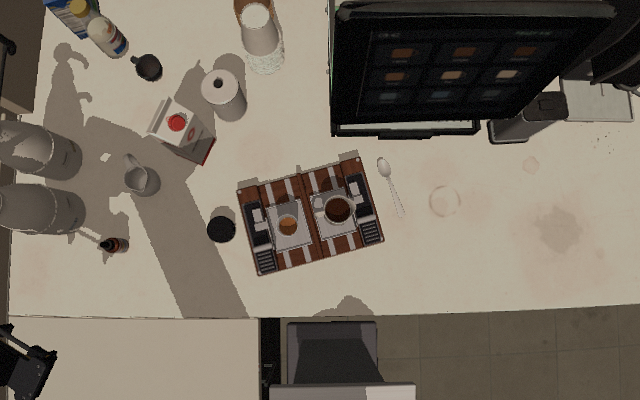

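View pics/scene1.png

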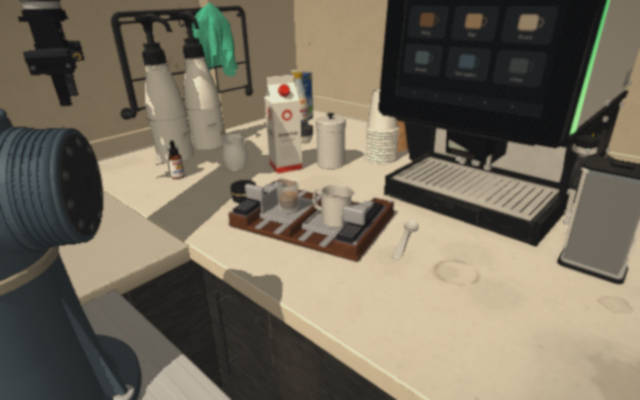

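The top view shows the glass in the left tray (about 288,224) and the pitcher in the right one (338,208). The left bar's ribbed end is near (265,262), the leveller at (221,229) and the spoon at (390,185).

Run:
```python
from h import *
d=grab('top')
im=cv2.cvtColor(d['image'],cv2.COLOR_RGB2BGR)
c=cv2.resize(im[145:285,225:395],None,fx=4.5,fy=4.2,interpolation=cv2.INTER_CUBIC)
cv2.imwrite('pics/crop1.png',c)
# depth-based heights over the dock region
px=[(u,v) for v in range(140,290) for u in range(225,400)]
P=deproj(d,px)
b=d['image'].astype(int)
ok=(P[:,2]>0.004)&(P[:,2]<0.12)&(P[:,0]>.2)
m=np.zeros(b.shape[:2],np.uint8)
for (u,v),o in zip(px,ok): m[v,u]=255*o
n,l,st,_=cv2.connectedComponentsWithStats(cv2.morphologyEx(m,cv2.MORPH_OPEN,np.ones((3,3))))
for i in range(1,n):
    if st[i,4]>200:
        print(st[i]); pts=[p for p in px if l[p[1],p[0]]==i]
        Q=deproj(d,pts); r=cv2.minAreaRect(Q[:,:2].astype(np.float32)*1000); print(r, cv2.boxPoints(r))
        print('z', np.percentile(Q[:,2],[5,25,50,75,95]))
```

```text
[  236   157   149   119 11580]
((518.6058959960938, 67.17964935302734), (196.9524688720703, 288.8473205566406), 14.33336067199707) [[387.4411   182.72858 ]
 [458.94904  -97.12745 ]
 [649.7707   -48.369278]
 [578.26276  231.48676 ]]
z [0.01262915 0.01600865 0.02639431 0.04387249 0.06425925]
[225 218  11  25 214]
((489.77960205078125, 237.2990264892578), (19.959049224853516, 51.55356979370117), 88.8132553100586) [[463.80167 227.8555 ]
 [515.3442  226.78778]
 [515.75757 246.74255]
 [464.21503 247.81027]]
z [0.01542481 0.0339888  0.03562223 0.03696877 0.03883135]
```

View pics/crop1.png

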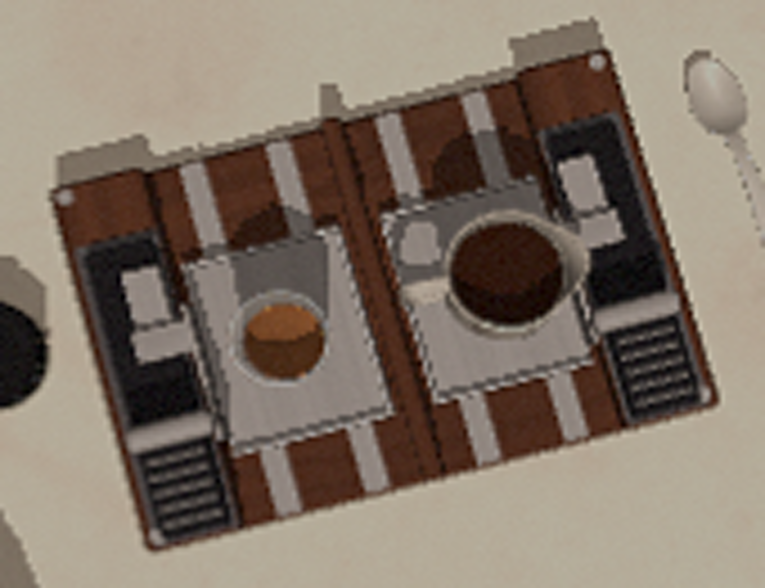

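The crop shows the left tab's grey top at crop (170,430), the ribbed end at (185,490) behind it, and the glass upright. Next I'll locate the tab and bar in the dock frame.

Run:
```python
from h import *
d=grab('top')
px=[(u,v) for v in range(150,290) for u in range(225,400)]
P=deproj(d,px); a=np.radians(14.33); c=np.array([.5186,.0672])
R=np.array([[np.cos(a),-np.sin(a)],[np.sin(a),np.cos(a)]])
L=(P[:,:2]-c)@R*1000; z=P[:,2]*1000
for nm,lo,hi in(('tabtop',70,80),('bar',40,48),('hous',30,38),):
  for s in(1,-1):
    k=(z>lo)&(z<hi)&(s*L[:,1]>92)&(s*L[:,1]<146)&(abs(L[:,0])<100)
    if nm=='bar':k&=L[:,0]<-25
    print(nm,s,k.sum(),np.percentile(L[k,0],[2,50,98]),np.percentile(L[k,1],[2,50,98]),np.median(z[k]))
def W(x,y): return c+R@(np.array([x,y])/1000)
# corners visible: crop pixel -> image
pts=np.array([(135,448),(200,438),(232,525),(157,545)],float)/[4.5,4.2]+[225,145]
print('rib corners local',(plane(d,pts,.044)[:,:2]-c)@R*1000)
```

```text
tabtop 1 109 [-48.04333335 -42.57855205 -36.67162798] [ 92.82312423 111.05087867 128.80454426] 74.65109052246687
tabtop -1 113 [-47.49719342 -41.78291786 -36.00074697] [-132.02074986 -112.63567814  -93.84137124] 75.52985435750037
bar 1 419 [-92.07397755 -65.76592105 -26.31841258] [ 96.71982345 113.10717508 129.37057223] 44.10144561691054
bar -1 400 [-91.72640837 -65.84001713 -26.23500305] [-133.49394671 -117.11313349 -100.73103802] 44.45454542662358
hous 1 771 [-95.78793337  51.35879891  94.35889848] [ 92.79595127 123.54849499 139.79958214] 34.101734188005885
hous -1 752 [-95.92944791  51.16580971  94.71974079] [-143.35053161 -127.41925091  -96.36012763] 34.182080074541766
rib corners local [[-45.71187132 128.88429893]
 [-48.86526633  98.04224717]
 [-94.82838347  94.566234  ]
 [-95.2840531  131.02290928]]
```

Call:
apply_moves(
  commands=[
    {"grip":0,"dx":-0.025,"dy":-0.024},
    {"grip":0,"dx":-0.025,"dy":-0.024},
    {"grip":0,"dx":-0.025,"dy":-0.024},
    {"grip":0,"dx":-0.025,"dy":-0.024},
    {"grip":0,"dx":-0.025,"dy":-0.024},
    {"grip":0,"dx":-0.025,"dy":-0.024},
    {"grip":0,"dx":-0.025,"dy":-0.024},
    {"grip":0,"dx":-0.025,"dy":-0.024},
    {"grip":0,"dx":-0.025,"dy":-0.024},
    {"grip":0,"dx":-0.025,"dy":-0.024},
    {"grip":0,"dx":-0.025,"dy":-0.024},
    {"grip":0,"dx":-0.025,"dy":-0.024},
  ],
)

```text
invalid input
```

Call:
apply_moves(
  commands=[
    {"grip":0,"roll":-8.2},
    {"grip":0,"roll":-8.2},
    {"grip":0,"roll":-8.2},
    {"grip":0,"roll":-8.2},
    {"grip":0,"roll":-8.2},
    {"grip":0},
    {"grip":0},
  ],
)

```text
invalid input
```

Call:
apply_moves(
  commands=[
    {"grip":0.0,"dx":-0.025,"dy":-0.024,"dz":0.0,"roll":0.0},
    {"grip":0.0,"dx":-0.025,"dy":-0.024,"dz":0.0,"roll":0.0},
    {"grip":0.0,"dx":-0.025,"dy":-0.024,"dz":0.0,"roll":0.0},
    {"grip":0.0,"dx":-0.025,"dy":-0.024,"dz":0.0,"roll":0.0},
    {"grip":0.0,"dx":-0.025,"dy":-0.024,"dz":0.0,"roll":0.0},
    {"grip":0.0,"dx":-0.025,"dy":-0.024,"dz":0.0,"roll":0.0},
    {"grip":0.0,"dx":-0.025,"dy":-0.024,"dz":0.0,"roll":0.0},
    {"grip":0.0,"dx":-0.025,"dy":-0.024,"dz":0.0,"roll":0.0},
    {"grip":0.0,"dx":-0.025,"dy":-0.024,"dz":0.0,"roll":0.0},
    {"grip":0.0,"dx":-0.025,"dy":-0.024,"dz":0.0,"roll":0.0},
    {"grip":0.0,"dx":-0.025,"dy":-0.024,"dz":0.0,"roll":0.0},
    {"grip":0.0,"dx":-0.025,"dy":-0.024,"dz":0.0,"roll":0.0},
  ],
)

```text
t: 1.4
position: [0.4203, 0.1633, 0.2226]
eef_rot: [0.233, 0.973, 0.0, 0.0]
ft_force: [0.9, 0.2, -0.1]
grip_width: 0.033
grip_force: 0.0
```

Call:
apply_moves(
  commands=[
    {"grip":0.0,"dx":0.0,"dy":0.0,"dz":0.02,"roll":-8.2},
    {"grip":0.0,"dx":0.0,"dy":0.0,"dz":0.02,"roll":-8.2},
    {"grip":0.0,"dx":0.0,"dy":0.0,"dz":0.02,"roll":-8.2},
    {"grip":0.0,"dx":0.0,"dy":0.0,"dz":0.02,"roll":-8.2},
    {"grip":0.0,"dx":0.0,"dy":0.0,"dz":0.02,"roll":-8.2},
    {"grip":0.0,"dx":0.0,"dy":0.0,"dz":0.0,"roll":0.0},
    {"grip":0.0,"dx":0.0,"dy":0.0,"dz":0.0,"roll":0.0},
  ],
)

```text
t: 2.1
position: [0.42, 0.1647, 0.1226]
eef_rot: [-0.121, 0.993, 0.0, -0.0]
ft_force: [0.1, -0.0, 0.3]
grip_width: 0.006
grip_force: 0.0
```

Run:
```python
from h import *
s=state(); print(s['position'],s['eef_rot'],s['q'],s['ft_force'],s['grip_width'])
from scipy.spatial.transform import Rotation as Ro
M=Ro.from_quat(s['eef_rot']).as_matrix(); print(M)
a=np.radians(14.33); c=np.array([.5186,.0672])
R=np.array([[np.cos(a),-np.sin(a)],[np.sin(a),np.cos(a)]])
t=c+R@[-.070,.113]; e=np.r_[t,.05]-s['position']; print(t,'tool shift',M.T@e, 'yaw y',np.degrees(np.arctan2(M[1,1],M[0,1])))
d=grab('wrist'); save(d,'w1.png')
T=np.eye(4);T[:3,:3]=M;T[:3,3]=s['position']; d['T']=T@np.array(d['T_tool_cam'])
px=[(u,v) for v in range(0,400,2) for u in range(0,640,2)]
P=deproj(d,px); ok=np.array([d['depth'][v,u]>0 for u,v in px]); L=(P[:,:2]-c)@R*1000; z=P[:,2]*1000
for nm,lo,hi in(('tabtop',70,80),('bar',40,48)):
    k=ok&(z>lo)&(z<hi)&(L[:,1]>92)&(L[:,1]<146)&(abs(L[:,0])<100)
    if nm=='bar':k&=L[:,0]<-25
    if k.sum(): print(nm,k.sum(),np.percentile(L[k,0],[1,50,99]),np.percentile(L[k,1],[1,50,99]),np.median(z[k]))
```

```text
[0.41997627 0.16467693 0.12257523] [-1.21079876e-01  9.92642689e-01  1.41979521e-05 -3.94918578e-04] [ 1.25050485e-01  4.70145584e-01  1.95521971e+00  4.76255370e-05
  7.17017090e-01 -1.68853715e+00] [ 0.09033467 -0.03474697  0.30990157] 0.005748130553128023
[[-9.70679015e-01 -2.40378097e-01 -7.87464250e-04]
 [-2.40378119e-01  9.70679327e-01 -6.74463984e-05]
 [ 7.80587905e-04  1.23820372e-04 -9.99999688e-01]]
[0.42280974 0.1593587 ] tool shift [-0.00152866 -0.00585238  0.07257334] yaw y 103.90885711080273
bar 702 [-92.65671275 -72.65106969 -48.71371674] [ 96.49339545 112.47173224 129.19065956] 42.91680171668862
```

View pics/w1.png

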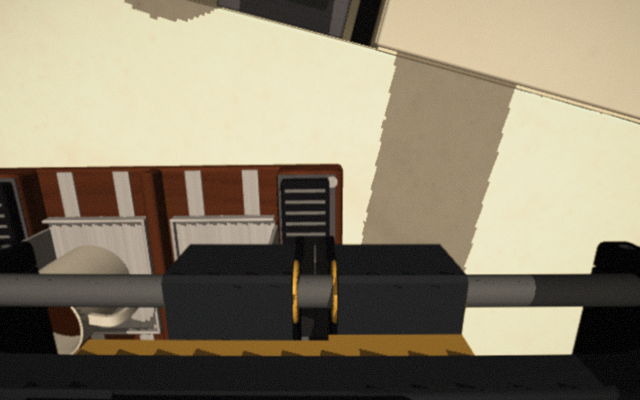

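The wrist view shows the ribbed end at (306,205), nearly under the closed fingers at (316,250). It agrees with the top-view estimate to within 1 mm.

Call:
apply_moves(
  commands=[
    {"grip":0.0,"dx":-0.0015,"dy":-0.006,"dz":0.02,"roll":-0.4},
    {"grip":0.0,"dx":0.0,"dy":0.0,"dz":0.02,"roll":0.0},
    {"grip":0.0,"dx":0.0,"dy":0.0,"dz":0.02,"roll":0.0},
    {"grip":0.0,"dx":0.0,"dy":0.0,"dz":0.012,"roll":0.0},
    {"grip":0.0,"dx":0.0,"dy":0.0,"dz":0.003,"roll":0.0},
    {"grip":0.0,"dx":0.0,"dy":0.0,"dz":0.003,"roll":0.0},
    {"grip":0.0,"dx":0.0,"dy":0.0,"dz":0.003,"roll":0.0},
    {"grip":0.0,"dx":0.0,"dy":0.0,"dz":0.003,"roll":0.0},
    {"grip":0.0,"dx":0.0,"dy":0.0,"dz":0.003,"roll":0.0},
    {"grip":0.0,"dx":0.0,"dy":0.0,"dz":0.0,"roll":0.0},
    {"grip":0.0,"dx":0.0,"dy":0.0,"dz":0.0,"roll":0.0},
    {"grip":0.0,"dx":0.0,"dy":0.0,"dz":0.0,"roll":0.0},
  ],
)

```text
t: 3.35
position: [0.4238, 0.1594, 0.0361]
eef_rot: [-0.126, 0.992, 0.0, 0.001]
ft_force: [0.3, 0.6, 6.8]
grip_width: 0.006
grip_force: 2.9
```

Call:
apply_moves(
  commands=[
    {"grip":0.0,"dx":0.0,"dy":0.0,"dz":0.0015,"roll":0.0},
    {"grip":0.0,"dx":0.0,"dy":0.0,"dz":0.0,"roll":0.0},
    {"grip":0.0,"dx":-0.004,"dy":0.0,"dz":0.0,"roll":0.0},
    {"grip":0.0,"dx":-0.004,"dy":0.0,"dz":0.0,"roll":0.0},
    {"grip":0.0,"dx":-0.004,"dy":0.0,"dz":0.0,"roll":0.0},
    {"grip":0.0,"dx":-0.003,"dy":0.0,"dz":0.0,"roll":0.0},
    {"grip":0.0,"dx":-0.003,"dy":0.0,"dz":0.0,"roll":0.0},
    {"grip":0.0,"dx":-0.003,"dy":0.0,"dz":0.0,"roll":0.0},
    {"grip":0.0,"dx":-0.003,"dy":0.0,"dz":0.0,"roll":0.0},
  ],
)

```text
t: 4.25
position: [0.4301, 0.1626, 0.0346]
eef_rot: [-0.127, 0.992, -0.001, -0.016]
ft_force: [-20.1, -7.9, 30.1]
grip_width: 0.001
grip_force: 14.5
```

Call:
apply_moves(
  commands=[
    {"grip":0.0,"dx":0.007,"dy":0.0,"dz":0.0,"roll":0.0},
    {"grip":0.0,"dx":0.007,"dy":0.0,"dz":0.0,"roll":0.0},
    {"grip":0.0,"dx":0.002,"dy":0.0,"dz":-0.001,"roll":0.0},
    {"grip":0.0,"dx":0.0,"dy":0.0,"dz":0.0,"roll":0.0},
    {"grip":0.0,"dx":0.0,"dy":0.0,"dz":0.0,"roll":0.0},
  ],
)

```text
t: 4.75
position: [0.43, 0.1619, 0.0357]
eef_rot: [-0.126, 0.992, 0.0, -0.0]
ft_force: [-1.4, 4.3, 6.1]
grip_width: 0.005
grip_force: 3.0
```

```bash
cat > chk.py <<'E'
from h import *
import sys
s=state(); print(s['position'],s['ft_force'])
d=grab('top')
px=[(u,v) for v in range(150,290) for u in range(225,400)]
P=deproj(d,px); a=np.radians(14.33); c=np.array([.5186,.0672])
R=np.array([[np.cos(a),-np.sin(a)],[np.sin(a),np.cos(a)]])
print('tcp local',R.T@(s['position'][:2]-c)*1000)
L=(P[:,:2]-c)@R*1000; z=P[:,2]*1000
im=cv2.cvtColor(d['image'],cv2.COLOR_RGB2BGR)
if len(sys.argv)>1:
    e=grab('scene'); i2=cv2.cvtColor(e['image'],cv2.COLOR_RGB2BGR)
    A=cv2.resize(im[145:285,225:395],(400,400)); B=cv2.resize(i2[150:270,220:400],(400,400))
    cv2.imwrite('pics/'+sys.argv[1],np.hstack([A,B]))
E
python3 chk.py c2.png
```

```text
[0.42999588 0.16191123 0.03567419] [-1.44121552  4.27511352  6.10330952]
tcp local [-62.40568549 113.69449838]
```

View pics/c2.png

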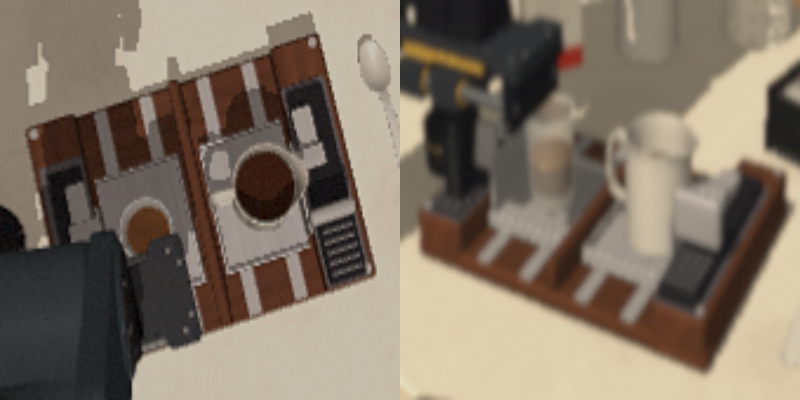

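The picture shows the fingertip on the left bar behind the tab, with the glass and pitcher standing in place. The earlier stall looks like friction at about 30 N downforce, so I'll push on with light pressure.

Call:
apply_moves(
  commands=[
    {"grip":0.0,"dx":-0.003,"dy":0.0,"dz":0.0,"roll":0.0},
    {"grip":0.0,"dx":-0.003,"dy":0.0,"dz":0.0,"roll":0.0},
    {"grip":0.0,"dx":0.0,"dy":0.0,"dz":0.0,"roll":0.0},
  ],
)

```text
t: 5.15
position: [0.4323, 0.1624, 0.0352]
eef_rot: [-0.126, 0.992, -0.0, -0.004]
ft_force: [-6.4, -0.9, 8.1]
grip_width: 0.007
grip_force: 4.2
```

Call:
apply_moves(
  commands=[
    {"grip":0.0,"dx":0.0,"dy":0.0,"dz":-0.001,"roll":0.0},
    {"grip":0.0,"dx":-0.003,"dy":0.0,"dz":0.0,"roll":0.0},
    {"grip":0.0,"dx":-0.003,"dy":0.0,"dz":0.0,"roll":0.0},
    {"grip":0.0,"dx":0.0,"dy":0.0,"dz":0.0,"roll":0.0},
  ],
)

```text
t: 5.55
position: [0.4388, 0.1639, 0.0361]
eef_rot: [-0.126, 0.992, -0.0, -0.004]
ft_force: [-4.3, -0.2, 6.3]
grip_width: 0.001
grip_force: 3.0
```

Call:
apply_moves(
  commands=[
    {"grip":0.0,"dx":-0.004,"dy":0.0,"dz":0.0,"roll":0.0},
    {"grip":0.0,"dx":-0.004,"dy":0.0,"dz":0.0,"roll":0.0},
    {"grip":0.0,"dx":-0.004,"dy":0.0,"dz":0.0,"roll":0.0},
    {"grip":0.0,"dx":-0.004,"dy":0.0,"dz":0.0,"roll":0.0},
    {"grip":0.0,"dx":0.0,"dy":0.0,"dz":0.0,"roll":0.0},
  ],
)

```text
t: 6.05
position: [0.4546, 0.1679, 0.0361]
eef_rot: [-0.126, 0.992, -0.0, -0.003]
ft_force: [-3.9, -0.6, 5.7]
grip_width: 0.001
grip_force: 3.0
```

```bash
python3 chk.py c3.png
```

```text
[0.45459603 0.16793296 0.03605228] [-3.85711407 -0.58768809  5.73711112]
tcp local [-37.08052218 113.44017451]
```

View pics/c3.png

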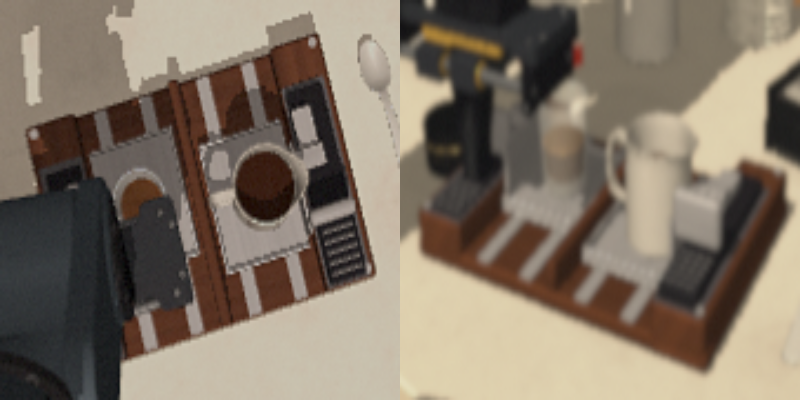

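The tray has moved about 20 mm with the glass standing in it, and the bar is still down. I'll carry on to the stop.

Call:
apply_moves(
  commands=[
    {"grip":0.0,"dx":-0.004,"dy":0.0,"dz":0.0,"roll":0.0},
    {"grip":0.0,"dx":-0.004,"dy":0.0,"dz":0.0,"roll":0.0},
    {"grip":0.0,"dx":-0.004,"dy":0.0,"dz":0.0,"roll":0.0},
    {"grip":0.0,"dx":-0.004,"dy":0.0,"dz":0.0,"roll":0.0},
    {"grip":0.0,"dx":-0.004,"dy":0.0,"dz":0.0,"roll":0.0},
    {"grip":0.0,"dx":-0.004,"dy":0.0,"dz":0.0,"roll":0.0},
    {"grip":0.0,"dx":-0.004,"dy":0.0,"dz":0.0,"roll":0.0},
    {"grip":0.0,"dx":0.0,"dy":0.0,"dz":0.0,"roll":0.0},
  ],
)

```text
t: 6.95
position: [0.4818, 0.1749, 0.0361]
eef_rot: [-0.126, 0.992, -0.0, -0.003]
ft_force: [-3.2, -0.3, 5.8]
grip_width: 0.009
grip_force: 3.0
```

Call:
apply_moves(
  commands=[
    {"grip":0.0,"dx":-0.002,"dy":0.0,"dz":0.0,"roll":0.0},
    {"grip":0.0,"dx":-0.002,"dy":0.0,"dz":0.0,"roll":0.0},
    {"grip":0.0,"dx":-0.002,"dy":0.0,"dz":0.0,"roll":0.0},
    {"grip":0.0,"dx":0.0,"dy":0.0,"dz":0.0,"roll":0.0},
  ],
)

```text
t: 7.35
position: [0.4838, 0.1755, 0.036]
eef_rot: [-0.127, 0.992, -0.0, -0.007]
ft_force: [-9.9, -3.2, 11.6]
grip_width: 0.006
grip_force: 7.8
```

Force rose and the motion stopped, so the tray is at its stop. I'll back off and lift.

Call:
apply_moves(
  commands=[
    {"grip":0.0,"dx":0.004,"dy":0.0,"dz":0.0,"roll":0.0},
    {"grip":0.0,"dx":0.004,"dy":0.0,"dz":0.0,"roll":0.0},
    {"grip":0.0,"dx":0.003,"dy":0.0,"dz":-0.002,"roll":0.0},
    {"grip":0.0,"dx":0.0,"dy":0.0,"dz":-0.006,"roll":0.0},
    {"grip":0.0,"dx":0.0,"dy":0.0,"dz":-0.02,"roll":0.0},
    {"grip":0.0,"dx":0.0,"dy":0.0,"dz":-0.03,"roll":0.0},
    {"grip":0.0,"dx":0.0,"dy":0.0,"dz":-0.03,"roll":0.0},
    {"grip":0.0,"dx":0.03,"dy":0.02,"dz":-0.03,"roll":0.0},
    {"grip":0.0,"dx":0.02,"dy":0.04,"dz":-0.02,"roll":0.0},
    {"grip":0.0,"dx":0.0,"dy":0.04,"dz":0.0,"roll":0.0},
    {"grip":0.0,"dx":0.0,"dy":0.04,"dz":0.0,"roll":0.0},
    {"grip":0.0,"dx":0.0,"dy":0.0,"dz":0.0,"roll":0.0},
  ],
)

```text
t: 8.55
position: [0.3947, 0.3002, 0.1745]
eef_rot: [-0.129, 0.992, 0.001, -0.0]
ft_force: [-0.3, -0.6, -0.1]
grip_width: 0.005
grip_force: 0.0
```

```bash
cat >> chk.py <<'E'
for nm,lo,hi,x0,x1 in(('tabtop',70,80,-100,100),('bar',36,48,-93,-52)):
  for s in(1,-1):
    k=(z>lo)&(z<hi)&(s*L[:,1]>98)&(s*L[:,1]<130)&(L[:,0]>x0)&(L[:,0]<x1)
    if k.sum(): print(nm,s,k.sum(),np.percentile(L[k,0],[2,50,98]),np.median(z[k]))
E
python3 chk.py c4.png
```

```text
[0.39465427 0.30019911 0.1744715 ] [-0.32397595 -0.60137351 -0.14000439]
tcp local [-62.42055246 256.42699737]
tabtop 1 87 [ 3.85568404  9.5053146  15.20284199] 75.69815069436237
tabtop -1 90 [-47.49927628 -42.03842804 -35.88183979] 75.75386367789804
bar 1 291 [-91.80778246 -72.50198551 -52.86747389] 44.34629464694717
bar -1 277 [-92.09901895 -72.58530912 -53.17437371] 44.22806948083191
```

View pics/c4.png

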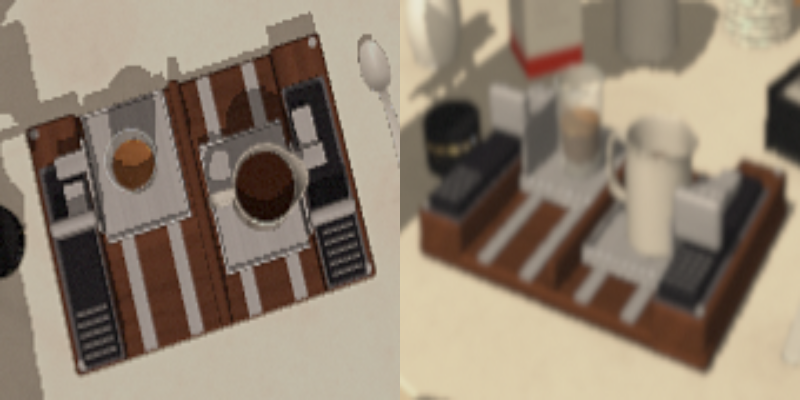

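The left tray is home: its tab moved 52 mm. Its bar is back up at 44 mm, both vessels are standing, and the right tray hasn't moved. I'm handing in.

```bash
python3 -c "from plant import close_job; print(close_job())"
```

```text
the job is handed in; nothing more can be done
None
```

The shot glass's tray (the left one) is pushed fully home and its spring bar has popped up behind it. The glass and pitcher are standing in their trays, the pitcher's tray has not moved, and the job is handed in; no verdict came back.

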